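# Make up two travel laundry kits

## Task

Make up two travel laundry kits from the stock on the cart (left and right as the robot sees them). In the white tray put the green soap in the left compartment and the blue dosing cup, upright, in the right one; in the blue tray put the cream soap in the left compartment, the navy pin box in the middle one and the teal clothes peg in the narrow one at the right, everything lying flat on the floor of its compartment. Leave the red spool, the blue chalk and the timer where they are.

Things in the scene. Friction and masses are not known exactly. Their poses are not given: they have to be found in the camera images.
- green_soap: Olive-green bar of laundry soap with rounded edges, 45 (x) x 71 (y) x 24 mm high, lying flat; grip it across the 45 mm. Origin: centre of its underside, z up.
- cream_soap: Cream-yellow bar of laundry soap with rounded edges, 45 (x) x 71 (y) x 24 mm high, lying flat; grip it across the 45 mm. Origin: centre of its underside, z up.
- pin_box: Plain navy-blue closed pin box, 46 (x) x 66 (y) x 28 mm high, lying flat; grip it across the 46 mm. Origin: centre of its underside, z up.
- dosing_cup: Medium-blue open round cup standing upright, mouth up, diameter 57 at the rim and 45 at the foot, 54 mm high. Origin: centre of its underside, z up; yaw is of no account. Grip it from outside, below the rim.
- teal_peg: Teal (blue-green) clothes peg, a slim bar 15 (x) x 72 (y) x 12 mm high, lying flat, rigid and shut; grip it across the 15 mm. Origin: centre of its underside, z up.
- white_tray: White tray, fixed; sizes in mm. Walls 3 thick, tops 8 over the table, floor 2 thick. Origin: centre of underside; x away from the robot, y to its left (yaw within 0.2 rad). 101 (x) x 159 (y). Left (+y): soap compartment, 95 (x) x 74 (y), centre x 0, y 39.5; soap goes in length along x. Right: cup compartment, 76 (x) x 76 (y), centre x 9.5, y -38.5; a solid ledge 8 high, with blank paper label, lies on the robot's side of it.
- blue_tray: Blue tray, fixed; sizes in mm. Walls 3 thick, tops 8 over the table, floor 2 thick. Origin: centre of underside; x away from the robot, y to its left (yaw within 0.2 rad). 101 (x) x 204 (y). Compartments 95 long (x): left (+y) for soap, 74 wide, centre x 0, y 62; middle for pin box, 74 wide, x 0, y -15; right for peg, 44 wide, x 0, y -77. All three things go in with their length along x.
- red_spool: Not to be moved: wooden spool of red thread standing upright, diameter 27, 36 mm high; from straight above only its wooden flange shows. Origin: centre of its underside, z up.
- chalk: Not to be moved: light-blue piece of tailor's chalk, 28 (x) x 38 (y) x 10 mm high, lying flat. Origin: centre of its underside, z up.
- timer: Not to be moved: red and cream wind-up timer, diameter 64, 54 mm high, loose. Origin: centre of its underside, z up.
Things that resemble listed ones, but are neither listed nor needed, are in the scene too. Leave any pink or purple look-alike of the pin_box alone.

How it is judged:
By the outcome, as a careful person would: the job done as asked, in the order asked, and still so for the second after the job is handed in, with the robot touching nothing.
It also fails if it takes over 115 s, if anything falls off the work surface, if the arm or the gripper's body presses on something with over 40 N, if the wrist force passes 120 N, or if a joint passes its speed limit or range.

## Robot

A 7-joint arm with a two-finger parallel gripper is mounted at the origin on a cart in front of the work surface, level with it; the furniture and walls round the work are solid. World frame = base frame: x ahead of the robot, y to its left, z up, the work surface at z = 0. Lengths are in m, angles in rad, forces in N, time in s.
With the tool pointing down it reaches from about 0.4 to 0.9 m from the base axis. Payload 5.5 kg.
Tool frame: the origin (TCP) lies midway between the tips of the shut fingers; the grasp point (between the pads) lies 19 mm behind it (arm.pinch_z is the z of the grasp point in the tool frame, in m); z points along the fingers, y is the line along which they close (so a half turn about z gives the same grasp; the last joint's range is limited). The gripper opens to 85 mm and grips with 20 to 120 N. Pads are 22 mm wide; open, the fingers measure 114 mm over their backs; the gripper's body (76 mm by 85 mm) begins 54 mm behind the grasp point. The pads swing forward as they close: fully open they stand 13 mm farther back than shut.
Start: joints at [-0.942, 0.501, -0.427, 1.55, 0.221, 1.138, -0.21], TCP at [0.232, 0.607, 0.231] pointing down, gripper open.
Joint ranges: [-2.88, 2.88], [-0.31, 2.03], [-1.54, 1.56], [0.2, 2.42], [-1.41, 4.55], [0.19, 2.02], [-2.57, 2.57]. Speed limits (rad/s): [2.57, 2.57, 3.14, 3.14, 3.14, 3.14, 3.14].

## Interface

Orientations are given as [roll, pitch, yaw] about the fixed x, y, z axes, in that order (R = Rz(yaw) Ry(pitch) Rx(roll)).
In Python, from plant import arm, cams, ticket gives the robot as it stands. The module is installed in compiled form; this text tells all that it offers.
- The arm moves only by the tool drive_tool, never from a script. Its argument "targets" is a list of rows, each a list of 5 numbers: the shift along the tool's x, y, z in mm, then the turn about the tool's z in rad, then the gripper's target within -1 to 1 (fully open at 1, half-way at 0, shut at -1). A call has 1 to 8 rows; each row shifts and turns the commanded pose from where the row before left it, along the tool's axes as they then stand; what a row does not reach is not made up. A row lasts 1/12 s, in which the tool goes at most 41.7 mm and 7.16 degrees, less where a joint would pass 70% of its speed; a pose out of reach is approached as far as the arm can. A call is refused whole if a number of a shift passes 41.7 or a number of a turn 0.125, either way. A call with a gripper value outside its range is refused whole. The fingers move at their own pace and stop on an object; "grip_force" is the grip in N (left out, the last holds). Time passes only in rows, so rows that do not move let the fingers close. It gives the time, the measured TCP pose, the force, the opening and the grip force at its end, in the units of the state.
- arm.observe(): the state, without advancing time (a new reading comes with each control period).
- cams.capture(name): name is "scene" or "top"; returns a dict with "pixels" (400x640x3 uint8, blue, green, red), "depth" (400x640 float32, m along the optical axis (not along the pixel's ray), 0 where there is no reading), "vfov" (degrees; the focal length in pixels is half the picture's height over the tangent of half this angle, whatever the lens; pixels are square), "cx", "cy" (the principal point, pixels), "world_to_cam" (4x4, takes a point from world to camera coordinates). Camera axes: x right, y down, z forward; pixel columns grow to the right and rows downward; lengths in m; the calibration is good to about 2 mm. A picture is of the moment at which its call begins.
- ticket.close_job(): hands the job in; it is judged then, once.
The state is a dict: "t": time; "joints": joint angles; "joint_vel": joint speeds; "effort": joint torques, N m; "eef_pos": TCP position; "tool_rot": TCP orientation; "ft_force": force on the tool from outside, world axes, zero at the start; "torque": the same for the moment, N m; "grip_width": opening from 0.0 (shut) to 1.0 (fully open); "grip_force": force on a finger pad.
Only numpy, scipy, OpenCV 4.12 (cv2) and the standard library are available. Lean on these libraries where they do the work, as an engineer would, in place of code of your own. Each camera call takes 0.05 s, during which the arm holds its last target. There are 200 camera calls.

## Working session

There is one attempt and no reset: what is moved stays moved. The work goes in short steps, Python scripts to look and compute and a tool call to move; the robot and the scene stay as the last step left them, time stands still between calls to the robot, and variables do not carry over. Pictures are saved under pics/ and viewed, at most 14 in all, crops included, and the job is handed in when it is done.

Besides the shell and the picture viewer there is one more tool, called in YAML: its name, and indented under it one key for each argument. drive_tool: Moves the arm, as the interface text tells. Its arguments: {"type":"object","properties":{"targets":{"type":"array","items":{"type":"array","items":{"type":"number"}}},"grip_force":{"type":"number"}},"required":["targets"]}

```bash
mkdir -p pics; python3 - <<'E'
from plant import arm,cams
import cv2,numpy as np
s=arm.observe();print({k:np.round(v,3).tolist() for k,v in s.items()},arm.pinch_z)
for n in("scene","top"):
    c=cams.capture(n);np.savez("%s0.npz"%n,**c);cv2.imwrite("pics/%s0.png"%n,c["pixels"]);print(n,c["vfov"],c["cx"],c["cy"],np.round(c["world_to_cam"],4).tolist())
E
```

```text
{'t': 0.0, 'joints': [-0.942, 0.502, -0.427, 1.551, 0.221, 1.138, -0.21], 'joint_vel': [-0.0, 0.001, 0.0, -0.0, 0.002, -0.0, 0.002], 'effort': [-0.001, -56.952, -5.817, -28.095, 0.011, 0.012, -0.0], 'eef_pos': [0.232, 0.606, 0.23], 'tool_rot': [-3.14, -0.0, 2.776], 'ft_force': [-0.171, 0.328, 0.784], 'torque': [0.003, -0.023, -0.03], 'grip_force': 0.0, 'grip_width': 0.999} -0.0187
scene 46.98843215750439 324.57109711046974 197.93140901589297 [[-0.3427, -0.9393, 0.0162, 0.1637], [-0.4781, 0.1595, -0.8637, 0.2743], [0.8087, -0.3038, -0.5038, 1.1381], [0.0, 0.0, 0.0, 1.0]]
top 46.814149500266005 320.485603892063 203.81485314836902 [[0.0166, -0.9995, 0.0252, -0.0182], [-0.9839, -0.0208, -0.1776, 0.5206], [0.178, -0.0219, -0.9838, 1.1986], [0.0, 0.0, 0.0, 1.0]]
```

View pics/top0.png

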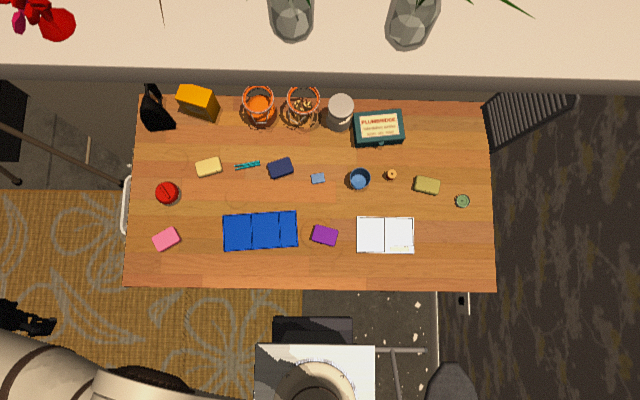

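View pics/scene0.png

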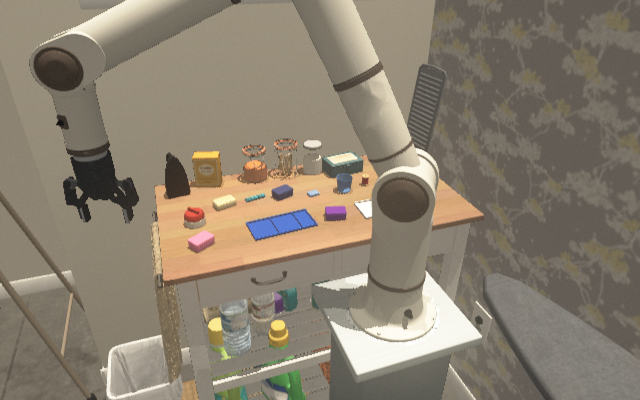

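The top view shows cream soap (208,167), peg (247,165), navy box (280,168), chalk (318,178), cup (359,179), spool (391,174), green soap (427,185), blue tray (260,231), white tray (385,235), timer (167,193), pink/purple look-alikes (166,239), (324,235) and a green disc (462,201). The scene view agrees, and the arm stays clear of the work area.

```bash
cat > h.py <<'E'
import cv2,numpy as np
def cloud(c):
    f=200/np.tan(np.radians(float(c["vfov"])/2));d=c["depth"].astype(float)
    v,u=np.mgrid[:400,:640];p=np.stack([(u-c["cx"])*d/f,(v-c["cy"])*d/f,d],-1)
    M=c["world_to_cam"];return (p-M[:3,3])@M[:3,:3]
def rect(P):
    (cx,cy),(w,h),a=cv2.minAreaRect((P[:,:2]*1000).astype(np.float32))
    if w<h: w,h,a=h,w,a+90
    a=(a+90)%180-90   # long-axis angle from +x
    return np.round([cx,cy,w,h],1),round(float(a),1)
E
python3 - <<'E'
import sys;sys.path.insert(0,'.')
from h import *
c=dict(np.load("top0.npz"));W=cloud(c);im=c["pixels"];hsv=cv2.cvtColor(im,cv2.COLOR_BGR2HSV)
for u,v in[(200,220),(330,270),(450,260),(340,200)]:print("table",(u,v),W[v,u].round(4))
M=((W[...,2]>.006)&(W[...,2]<.07)&(c["depth"]>0)).astype(np.uint8)
M[:150]=0;M[260:]=0;M[:,:140]=0;M[:,480:]=0
n,L,st,ce=cv2.connectedComponentsWithStats(M)
for i in range(1,n):
    if st[i,4]<20: continue
    P=W[L==i];top=np.percentile(P[:,2],90);T=P[P[:,2]>top-.004]
    print(ce[i].round(),st[i,4],"top",round(top,4),"med",np.median(T,0).round(4),*rect(T),im[L==i].mean(0).round())
H,S,V=cv2.split(hsv)
for n,m,b in(("blue",(H>105)&(H<125)&(S>150)&(V>90),(205,315,200,260)),("white",(S<60)&(V>170),(345,425,205,262))):
    k=np.zeros_like(m);k[b[2]:b[3],b[0]:b[1]]=1;m=m&k
    P=W[m];P=P[P[:,2]<.015];print(n,len(P),np.median(P,0).round(4),*rect(P))
a=cv2.resize(im[145:260,145:475],None,fx=2.4,fy=2.4,interpolation=cv2.INTER_CUBIC);cv2.imwrite("pics/crop0.png",a)
E
```

```text
table (200, 220) [4.769e-01 3.227e-01 1.000e-04]
table (330, 270) [ 0.3464 -0.0385 -0.0005]
table (450, 260) [ 3.795e-01 -3.694e-01 -2.000e-04]
table (340, 200) [ 0.5428 -0.0645 -0.0073]
[208. 166.] 423 top 0.0259 med [0.6268 0.3053 0.024 ] [627.4 305.8  66.8  43.2] -75.5 [108. 187. 221.]
[280. 167.] 409 top 0.03 med [0.6256 0.1073 0.0279] [626.7 105.4  65.4  46.2] -68.5 [95. 67. 66.]
[248. 164.] 94 top 0.0128 med [0.6364 0.196  0.0108] [635.7 199.5  70.5  13.6] -75.4 [130. 137.  63.]
[360. 176.] 216 top 0.0535 med [ 0.5991 -0.1155  0.0533] [ 596.1 -114.3   55.6   55.3] -73.7 [89. 73. 59.]
[391. 174.] 92 top 0.0378 med [ 0.6129 -0.2024  0.0362] [ 613.4 -204.8   23.    22.6] 89.9 [ 70. 139. 196.]
[318. 177.] 108 top 0.0125 med [0.6037 0.0044 0.0105] [6.028e+02 6.000e-01 3.670e+01 2.670e+01] -76.5 [174. 153. 136.]
[427. 185.] 412 top 0.0258 med [ 0.5867 -0.3071  0.0239] [ 587.3 -305.9   65.9   42.4] 77.4 [ 80. 154. 178.]
[167. 193.] 480 top 0.0503 med [0.5464 0.4104 0.052 ] [547.2 410.8  40.7  32.4] -9.0 [ 20.  38. 168.]
[462. 200.] 140 top 0.0139 med [ 0.5464 -0.406   0.0124] [ 545.5 -405.7   37.1   36.6] -41.2 [ 90. 134. 124.]
[324. 235.] 412 top 0.0299 med [ 0.4396 -0.0197  0.028 ] [440.2 -21.1  65.9  45.4] 75.4 [158.  63. 152.]
[166. 239.] 459 top 0.0302 med [0.4204 0.4059 0.0284] [422.4 405.5  65.7  45.6] -58.4 [138. 120. 227.]
[400. 248.] 156 top 0.0106 med [ 0.4088 -0.2296  0.0084] [ 409.7 -225.8   82.    32.5] -85.7 [222. 232. 234.]
blue 2586 [0.4505 0.1574 0.0012] [450.9 156.4 202.4  99. ] -84.7
white 2008 [ 0.4457 -0.192   0.0017] [ 446.3 -189.1  157.5  101.4] 89.5
```

View pics/crop0.png

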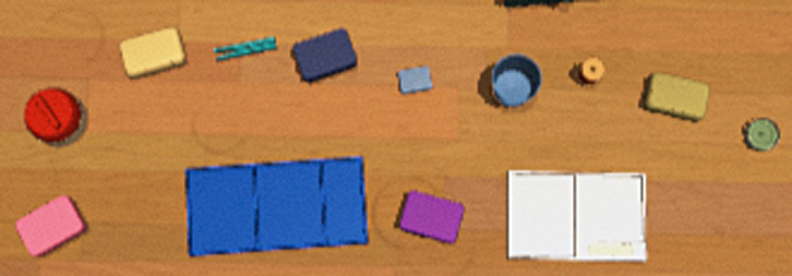

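The crop shows the olive soap (676,97), which is the only bar that is 24 mm high and green; the disc at (762,134) is round. It also shows the navy box (325,55), while pink and purple are the look-alikes. All heights and sizes agree with the list. I go to the green soap first.

```bash
cat > go.py <<'E'
import sys,numpy as np
from plant import arm
s=arm.observe();p=np.array(s["eef_pos"])*1000;y=s["tool_rot"][2]
print("t",round(s["t"],2),"pos",p.round(1),"rpy",np.degrees(s["tool_rot"]).round(1),"j",np.round(s["joints"],2),"F",np.round(s["ft_force"],1),"w",round(float(s["grip_width"]),3),"gf",round(float(s["grip_force"]),1))
if len(sys.argv)>4:
    X,Y,Z,A=map(float,sys.argv[1:5]);dx,dy,dz=X-p[0],Y-p[1],Z-p[2];a=np.radians(A)
    d=(a-y+np.pi)%(2*np.pi)-np.pi
    for n,q in(("now",y),("after turn",a)):print(n,"tool shift",np.round([dx*np.cos(q)+dy*np.sin(q),dx*np.sin(q)-dy*np.cos(q),-dz],1))
    print("turn",round(-d,3))
E
echo ok
```

```text
ok
```

drive_tool:
  targets:
    - [-10,-11,2,0,1]
    - [-27,-30,4,0,1]
    - [-27,-30,4,0,1]
    - [-27,-30,4,0,1]
    - [-27,-30,4,0,1]
    - [-27,-30,4,0,1]
    - [-27,-30,4,0,1]
    - [-27,-30,4,0,1]
  grip_force: 40

```text
t: 0.77
eef_pos: [0.3394, 0.3273, 0.2009]
tool_rot: [-3.141, -0.0, 2.776]
ft_force: [0.8, 0.0, 0.1]
grip_width: 1.003
grip_force: 0.0
```

drive_tool:
  targets:
    - [-27,-30,4,0,1]
    - [-27,-30,4,0,1]
    - [-27,-30,4,0,1]
    - [-27,-30,4,0,1]
    - [-27,-30,4,0,1]
    - [-27,-30,4,0,1]
    - [-27,-30,4,0,1]
    - [-27,-30,4,0,1]

```text
t: 1.43
eef_pos: [0.4552, 0.0261, 0.1691]
tool_rot: [-3.142, 0.0, 2.776]
ft_force: [1.1, 1.4, 0.0]
grip_width: 1.001
grip_force: 0.0
```

drive_tool:
  targets:
    - [-27,-30,4,0,1]
    - [-27,-30,4,0,1]
    - [-27,-30,4,0,1]
    - [-27,-30,4,0,1]
    - [-27,-30,4,0,1]
    - [-27,-30,4,0,1]
    - [-27,-30,4,0,1]
    - [-15,-20,2,0,1]

```text
t: 2.1
eef_pos: [0.5636, -0.2645, 0.1384]
tool_rot: [-3.14, 0.001, 2.773]
ft_force: [-0.8, -0.6, 0.3]
grip_width: 1.001
grip_force: 0.0
```

drive_tool:
  targets:
    - [0,0,0,0.119,1]
    - [0,0,0,0.119,1]
    - [0,0,0,0.119,1]
    - [0,0,0,0.119,1]
    - [0,0,0,0.119,1]
    - [0,0,0,0.119,1]
    - [0,0,0,0.119,1]
    - [0,0,0,0.119,1]

```text
t: 2.77
eef_pos: [0.563, -0.2594, 0.1388]
tool_rot: [-3.141, -0.001, 1.818]
ft_force: [0.9, -0.1, 0.9]
grip_width: 0.996
grip_force: 0.0
```

drive_tool:
  targets:
    - [0,0,0,0.119,1]
    - [0,0,0,0.119,1]
    - [0,0,0,0.119,1]
    - [0,0,0,0.119,1]
    - [0,0,0,0,1]
    - [0,0,0,0,1]

```text
t: 3.27
eef_pos: [0.5632, -0.2593, 0.1388]
tool_rot: [-3.141, 0.0, 1.352]
ft_force: [0.1, -0.3, -0.3]
grip_width: 0.999
grip_force: 0.0
```

```bash
python3 go.py 587 -306 0 77.4
```

```text
t 3.27 pos [ 563.2 -259.3  138.8] rpy [-179.9    0.    77.4] j [ 0.14  0.53  0.34  1.73 -0.21  0.92  0.34] F [ 0.1 -0.3 -0.3] w 0.999 gf 0.0
now tool shift [-40.4  33.4 138.8]
after turn tool shift [-40.3  33.4 138.8]
turn 0.001
```

drive_tool:
  targets:
    - [-20,17,15,0,1]
    - [-20,16,15,0,1]
    - [0,0,30,0,1]
    - [0,0,30,0,1]
    - [0,0,25,0,1]
    - [0,0,14,0,1]
    - [0,0,10,0,1]
    - [0,0,0,0,1]

```text
t: 3.93
eef_pos: [0.5854, -0.3052, -0.0018]
tool_rot: [-3.138, -0.001, 1.349]
ft_force: [0.4, 0.6, 0.4]
grip_width: 1.003
grip_force: 0.0
```

drive_tool:
  targets:
    - [0,0,0,0,-1]
    - [0,0,0,0,-1]
    - [0,0,0,0,-1]
    - [0,0,0,0,-1]
    - [0,0,0,0,-1]
    - [0,0,0,0,-1]
    - [0,0,0,0,-1]

```text
t: 4.52
eef_pos: [0.5881, -0.3066, 0.0024]
tool_rot: [3.139, 0.001, 1.348]
ft_force: [-1.6, 0.4, 6.8]
grip_width: 0.505
grip_force: 41.4
```

```bash
python3 go.py 446.6 -149.6 100 -0.5
```

```text
t 4.52 pos [ 588.1 -306.6    2.4] rpy [179.8   0.   77.2] j [ 0.24  0.78  0.28  1.66 -0.29  0.74  0.44] F [-1.6  0.4  6.8] w 0.505 gf 41.4
now tool shift [ 121.9 -172.7  -97.6]
after turn tool shift [-142.8 -155.8  -97.6]
turn 1.357
```

drive_tool:
  targets:
    - [0,0,0,0,0.6]
    - [0,0,0,0,0.6]
    - [0,0,-6,0,0.6]
    - [0,0,0,0,-1]
    - [0,0,0,0,-1]
    - [0,0,0,0,-1]
    - [0,0,0,0,-1]
    - [0,0,0,0,-1]

```text
t: 5.18
eef_pos: [0.5873, -0.3062, 0.0071]
tool_rot: [3.141, 0.0, 1.348]
ft_force: [-0.9, 0.3, 4.7]
grip_width: 0.503
grip_force: 41.3
```

drive_tool:
  targets:
    - [0,0,-10,0,-1]
    - [0,0,-25,0,-1]
    - [0,0,-30,0,-1]
    - [0,0,-30,0,-1]

```text
t: 5.52
eef_pos: [0.5855, -0.3055, 0.1015]
tool_rot: [-3.139, -0.0, 1.348]
ft_force: [0.2, -0.4, -0.6]
grip_width: 0.507
grip_force: 41.0
```

drive_tool:
  targets:
    - [0,0,0,0.113,-1]
    - [0,0,0,0.113,-1]
    - [0,0,0,0.113,-1]
    - [0,0,0,0.113,-1]
    - [0,0,0,0.113,-1]
    - [0,0,0,0.113,-1]

```text
t: 6.02
eef_pos: [0.5864, -0.3057, 0.1014]
tool_rot: [-3.141, 0.0, 0.664]
ft_force: [0.1, -0.6, -0.5]
grip_width: 0.507
grip_force: 41.0
```

drive_tool:
  targets:
    - [0,0,0,0.113,-1]
    - [0,0,0,0.113,-1]
    - [0,0,0,0.113,-1]
    - [0,0,0,0.113,-1]
    - [0,0,0,0.113,-1]
    - [0,0,0,0.113,-1]
    - [0,0,0,0,-1]

```text
t: 6.6
eef_pos: [0.5865, -0.3055, 0.1011]
tool_rot: [-3.141, 0.001, -0.012]
ft_force: [-0.5, 0.3, -1.2]
grip_width: 0.506
grip_force: 41.0
```

```bash
python3 go.py 446.6 -149.6 14 -0.5
```

```text
t 6.6 pos [ 586.5 -305.5  101.1] rpy [-1.8e+02  1.0e-01 -7.0e-01] j [-0.01  0.72  0.65  1.65 -0.51  0.96 -0.75] F [-0.5  0.3 -1.2] w 0.506 gf 41.0
now tool shift [-141.7 -154.2   87.1]
after turn tool shift [-141.2 -154.6   87.1]
turn -0.003
```

drive_tool:
  targets:
    - [-20,-22,0,0,-1]
    - [-25,-28,0,0,-1]
    - [-26,-28,0,0,-1]
    - [-26,-28,0,0,-1]
    - [-25,-27,0,0,-1]
    - [-19,-21,0,0,-1]
    - [0,0,30,0,-1]
    - [0,0,30,0,-1]

```text
t: 7.27
eef_pos: [0.4484, -0.148, 0.0425]
tool_rot: [-3.14, -0.005, 0.0]
ft_force: [1.7, 0.1, -1.7]
grip_width: 0.5
grip_force: 41.2
```

drive_tool:
  targets:
    - [0,0,15,0,-1]
    - [0,0,7,0,-1]
    - [0,0,0,0,-1]
    - [0,0,0,0,-1]

```text
t: 7.6
eef_pos: [0.4472, -0.1513, 0.0197]
tool_rot: [3.141, -0.0, -0.007]
ft_force: [-0.4, 0.2, -1.5]
grip_width: 0.506
grip_force: 41.1
```

```bash
python3 go.py 446.6 -149.6 11 -0.5;python3 - <<'E'
import sys;sys.path.insert(0,'.')
from h import *
from plant import cams
c=cams.capture("scene");cv2.imwrite("pics/p1.png",cv2.resize(c["pixels"][150:270,280:440],None,fx=4,fy=4))
E
```

```text
t 7.6 pos [ 447.2 -151.3   19.7] rpy [180.   -0.   -0.4] j [-0.21  0.58  0.58  2.15 -0.58  0.57 -0.78] F [-0.4  0.2 -1.5] w 0.506 gf 41.1
now tool shift [-0.6 -1.7  8.7]
after turn tool shift [-0.6 -1.7  8.7]
turn 0.001
```

View pics/p1.png

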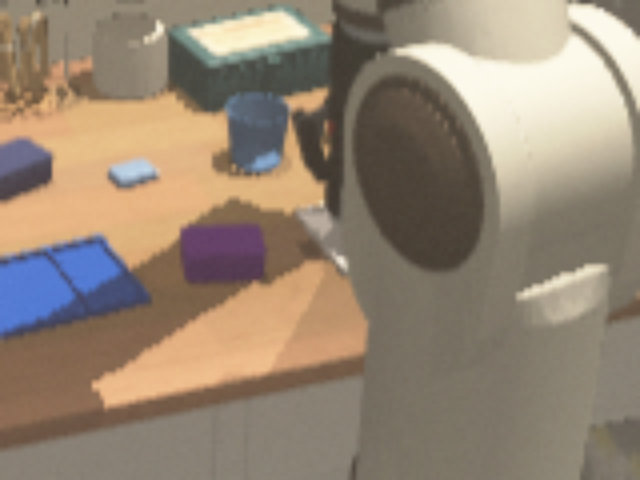

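The arm hides the tray in this view. TCP is at z 19.7, so I lower 9 mm more and release with the fingers part-open.

drive_tool:
  targets:
    - [0,-1,4,0,-1]
    - [0,0,5,0,-1]
    - [0,0,0,0,-1]

```text
t: 7.9
eef_pos: [0.447, -0.1496, 0.0101]
tool_rot: [-3.141, -0.0, -0.008]
ft_force: [0.4, 0.5, -0.8]
grip_width: 0.503
grip_force: 41.1
```

drive_tool:
  targets:
    - [0,0,0,0,0.4]
    - [0,0,0,0,0.4]
    - [0,0,0,0,0.4]
    - [0,0,-15,0,0.5]
    - [0,0,-30,0,1]
    - [0,0,-35,0,1]
    - [0,0,-35,0,1]
    - [0,0,0,0,1]

```text
t: 8.57
eef_pos: [0.4507, -0.1515, 0.1306]
tool_rot: [3.141, -0.009, -0.009]
ft_force: [0.3, 0.0, 0.4]
grip_width: 0.999
grip_force: 0.0
```

```bash
python3 go.py 598 -115 110 -0.5
```

```text
t 8.57 pos [ 450.7 -151.5  130.6] rpy [179.9  -0.5  -0.5] j [-0.38  0.38  0.78  2.11 -0.38  0.79 -0.95] F [0.3 0.  0.4] w 0.999 gf 0.0
now tool shift [147.  -37.9  20.6]
after turn tool shift [147.  -37.8  20.6]
turn -0.0
```

drive_tool:
  targets:
    - [20,-5,0,0,1]
    - [36,-9,0,0,1]
    - [36,-9,0,0,1]
    - [35,-9,0,0,1]
    - [18,-4,0,0,1]
    - [0,0,0,-0.12,1]
    - [0,0,0,-0.12,1]
    - [0,0,0,-0.12,1]

```text
t: 9.23
eef_pos: [0.5923, -0.1148, 0.1247]
tool_rot: [3.141, 0.001, 0.359]
ft_force: [-0.3, -0.7, 0.2]
grip_width: 1.001
grip_force: 0.0
```

drive_tool:
  targets:
    - [0,0,0,-0.12,1]
    - [0,0,0,-0.12,1]
    - [0,0,0,-0.12,1]
    - [0,0,0,-0.12,1]
    - [0,0,0,-0.12,1]
    - [0,0,0,-0.12,1]
    - [0,0,0,-0.12,1]
    - [0,0,0,-0.12,1]

```text
t: 9.9
eef_pos: [0.592, -0.115, 0.1251]
tool_rot: [-3.141, -0.0, 1.318]
ft_force: [-0.4, 0.4, -0.5]
grip_width: 1.001
grip_force: 0.0
```

drive_tool:
  targets:
    - [0,0,0,-0.12,1]
    - [0,0,0,-0.12,1]
    - [0,0,0,0,1]
    - [0,0,0,0,1]

```text
t: 10.23
eef_pos: [0.5921, -0.1152, 0.1252]
tool_rot: [-3.141, -0.0, 1.548]
ft_force: [-0.7, 0.1, -0.3]
grip_width: 0.998
grip_force: 0.0
```

```bash
python3 go.py 596.5 -114.5 12 89.5;python3 - <<'E'
import sys;sys.path.insert(0,'.')
from h import *
from plant import cams
c=cams.capture("top");cv2.imwrite("pics/p2.png",cv2.resize(c["pixels"][150:270,300:500],None,fx=4,fy=4))
E
```

```text
t 10.23 pos [ 592.1 -115.2  125.2] rpy [-180.    -0.    88.7] j [-0.09  0.52  0.32  1.78 -0.21  0.87  0.3 ] F [-0.7  0.1 -0.3] w 0.998 gf 0.0
now tool shift [  0.8   4.4 113.2]
after turn tool shift [  0.7   4.4 113.2]
turn -0.014
```

View pics/p2.png

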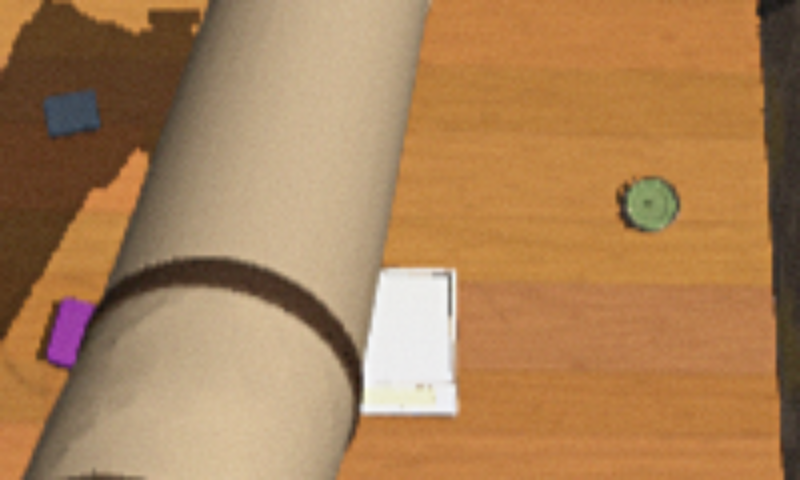

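The arm covers the left part of the white tray and the cup; only chalk (72,112), the disc (650,204) and the empty cup compartment (415,335) show. I carry on to the cup with the earlier measurement.

drive_tool:
  targets:
    - [1,4,15,0,1]
    - [0,0,30,0,1]
    - [0,0,30,0,1]
    - [0,0,25,0,1]
    - [0,0,12,0,1]
    - [0,0,5,0,1]
    - [0,0,0,0,1]
  grip_force: 30

```text
t: 10.87
eef_pos: [0.5956, -0.1141, 0.0074]
tool_rot: [-3.14, 0.0, 1.551]
ft_force: [-1.1, -0.3, -0.5]
grip_width: 0.999
grip_force: 0.0
```

drive_tool:
  targets:
    - [0,0,0,0,-1]
    - [0,0,0,0,-1]
    - [0,0,0,0,-1]
    - [0,0,0,0,-1]
    - [0,0,0,0,-1]
    - [0,0,0,0,-1]

```text
t: 11.37
eef_pos: [0.5976, -0.1144, 0.0102]
tool_rot: [3.139, 0.0, 1.552]
ft_force: [-1.2, 1.0, 6.4]
grip_width: 0.631
grip_force: 29.9
```

```bash
python3 go.py 455.5 -227.7 14 89.5
```

```text
t 11.37 pos [ 597.6 -114.4   10.2] rpy [179.8   0.   88.9] j [-0.05  0.69  0.26  1.81 -0.27  0.67  0.35] F [-1.2  1.   6.4] w 0.631 gf 29.9
now tool shift [-116.  -139.9   -3.8]
after turn tool shift [-114.6 -141.1   -3.8]
turn -0.011
```

drive_tool:
  targets:
    - [0,0,-15,0,-1]
    - [0,0,-30,0,-1]
    - [0,0,-30,0,-1]
    - [0,0,0,0,-1]
    - [-15,-18,0,0,-1]
    - [-22,-27,0,0,-1]
    - [-22,-27,0,0,-1]
    - [-22,-27,0,0,-1]

```text
t: 12.03
eef_pos: [0.4952, -0.1937, 0.0839]
tool_rot: [3.14, 0.0, 1.553]
ft_force: [-0.6, -1.2, 0.2]
grip_width: 0.631
grip_force: 31.4
```

drive_tool:
  targets:
    - [-20,-24,0,0,-1]
    - [-14,-17,0,0,-1]
    - [0,0,0,0,-1]
    - [0,0,0,0,-1]

```text
t: 12.37
eef_pos: [0.4535, -0.2277, 0.0839]
tool_rot: [3.14, 0.0, 1.548]
ft_force: [1.6, 0.4, -0.5]
grip_width: 0.628
grip_force: 31.4
```

```bash
python3 go.py 455.5 -227.7 14 89.5
```

```text
t 12.37 pos [ 453.5 -227.7   83.9] rpy [179.9   0.   88.7] j [ 0.14  0.44  0.33  2.04 -0.22  0.69  0.59] F [ 1.6  0.4 -0.5] w 0.628 gf 31.4
now tool shift [ 0.1  2.  69.9]
after turn tool shift [ 0.   2.  69.9]
turn -0.014
```

drive_tool:
  targets:
    - [0,2,25,0,-1]
    - [0,0,25,0,-1]
    - [0,0,14,0,-1]
    - [0,0,7,0,-1]
    - [0,0,0,0,-1]
    - [0,0,0,0,-1]

```text
t: 12.87
eef_pos: [0.4572, -0.2257, 0.0122]
tool_rot: [3.141, -0.0, 1.553]
ft_force: [0.6, -0.5, -0.1]
grip_width: 0.626
grip_force: 31.3
```

drive_tool:
  targets:
    - [0,0,0,0,0.8]
    - [0,0,0,0,0.8]
    - [0,0,0,0,0.8]
    - [0,0,0,0,0.8]
    - [0,0,-10,0,0.8]
    - [0,0,-30,0,1]
    - [0,0,-35,0,1]
    - [0,0,-30,0,1]

```text
t: 13.53
eef_pos: [0.4559, -0.2266, 0.1194]
tool_rot: [-3.141, 0.0, 1.551]
ft_force: [0.9, 0.4, -0.3]
grip_width: 1.004
grip_force: 0.0
```

```bash
python3 go.py 627.4 305.8 130 104.5
```

```text
t 13.53 pos [ 455.9 -226.6  119.4] rpy [-180.     0.    88.9] j [ 0.11  0.39  0.36  2.02 -0.19  0.77  0.56] F [ 0.9  0.4 -0.3] w 1.004 gf 0.0
now tool shift [535.7 161.1 -10.6]
after turn tool shift [472.5 299.4 -10.6]
turn -0.273
```

drive_tool:
  targets:
    - [18,5,-2,0,1]
    - [36,11,-2,0,1]
    - [37,11,-2,0,1]
    - [37,11,-2,0,1]
    - [37,11,-2,0,1]
    - [37,11,0,0,1]
    - [37,11,0,0,1]
    - [37,11,0,0,1]

```text
t: 14.2
eef_pos: [0.5438, 0.0498, 0.1285]
tool_rot: [3.141, -0.0, 1.551]
ft_force: [0.2, -0.7, -0.2]
grip_width: 1.001
grip_force: 0.0
```

drive_tool:
  targets:
    - [37,11,0,0,1]
    - [37,11,0,0,1]
    - [37,11,0,0,1]
    - [37,11,0,0,1]
    - [37,11,0,0,1]
    - [37,11,0,0,1]
    - [37,11,0,0,1]
    - [17,7,0,0,1]

```text
t: 14.87
eef_pos: [0.6319, 0.3297, 0.1283]
tool_rot: [3.141, -0.004, 1.557]
ft_force: [-0.8, 1.3, 0.7]
grip_width: 1.003
grip_force: 0.0
```

drive_tool:
  targets:
    - [0,0,0,-0.09,1]
    - [0,0,0,-0.09,1]
    - [0,0,0,-0.09,1]
    - [0,0,0,0,1]

```text
t: 15.2
eef_pos: [0.6326, 0.3222, 0.128]
tool_rot: [3.141, 0.0, 1.825]
ft_force: [-0.1, -0.2, -0.3]
grip_width: 1.0
grip_force: 0.0
```

```bash
python3 go.py 627.4 305.8 6 104.5;python3 - <<'E'
import sys;sys.path.insert(0,'.')
from h import *
from plant import cams
c=cams.capture("top");cv2.imwrite("pics/p3.png",cv2.resize(c["pixels"][150:270,300:500],None,fx=4,fy=4))
W=cloud(c)
M=((W[...,2]>.012)&(W[...,2]<.07)&(c["depth"]>0)).astype(np.uint8);M[:150]=0;M[260:]=0;M[:,:345]=0;M[:,480:]=0
n,L,st,ce=cv2.connectedComponentsWithStats(M)
for i in range(1,n):
    if st[i,4]<20: continue
    P=W[L==i];top=np.percentile(P[:,2],90);T=P[P[:,2]>top-.004]
    print(ce[i].round(),st[i,4],"top",round(top,4),*rect(T))
E
```

```text
t 15.2 pos [632.6 322.2 128. ] rpy [180.    0.  104.6] j [-0.62  0.67  0.16  1.48 -0.12  1.   -0.17] F [-0.1 -0.2 -0.3] w 1.0 gf 0.0
now tool shift [-14.5  -9.2 122. ]
after turn tool shift [-14.5  -9.1 122. ]
turn 0.001
[391. 174.] 85 top 0.0378 [ 613.2 -203.2   24.6   23.1] 76.6
[403. 227.] 190 top 0.0568 [ 458.2 -226.5   55.3   53.8] -23.2
[371. 233.] 408 top 0.0279 [ 449.1 -150.3   68.5   38.5] -0.5
```

View pics/p3.png

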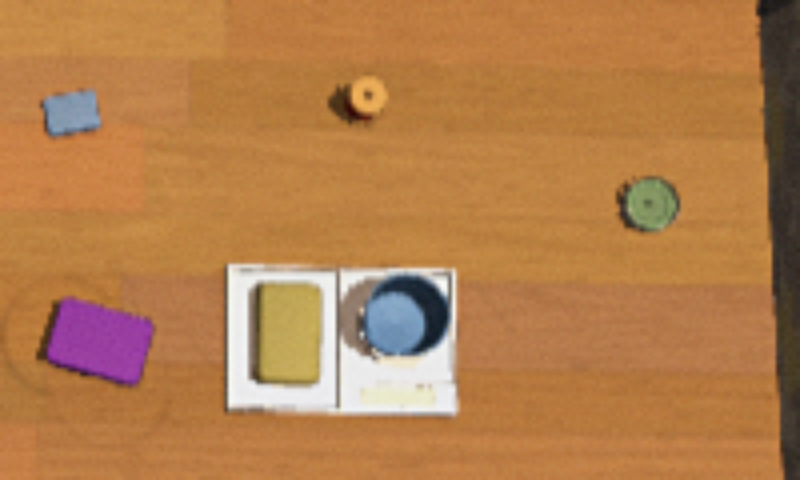

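The white kit is right: green soap (290,333) lies flat in the left compartment (top 28 mm), and the cup (405,315) stands upright in the right one. Next is the cream soap.

drive_tool:
  targets:
    - [-14,-9,20,0,1]
    - [0,0,30,0,1]
    - [0,0,30,0,1]
    - [0,0,25,0,1]
    - [0,0,12,0,1]
    - [0,0,5,0,1]
    - [0,0,0,0,1]
  grip_force: 40

```text
t: 15.83
eef_pos: [0.6269, 0.3062, 0.0046]
tool_rot: [-3.14, 0.001, 1.821]
ft_force: [-0.1, -0.5, 0.4]
grip_width: 0.998
grip_force: 0.0
```

drive_tool:
  targets:
    - [0,0,0,0,-1]
    - [0,0,0,0,-1]
    - [0,0,0,0,-1]
    - [0,0,0,0,-1]
    - [0,0,0,0,-1]
    - [0,0,0,0,-1]
    - [0,0,0,0,-1]

```text
t: 16.42
eef_pos: [0.6287, 0.3072, 0.0074]
tool_rot: [3.139, -0.001, 1.822]
ft_force: [-0.4, 0.3, 6.4]
grip_width: 0.507
grip_force: 41.2
```

drive_tool:
  targets:
    - [0,0,-10,0,-1]
    - [0,0,-25,0,-1]
    - [0,0,-30,0,-1]
    - [0,0,-30,0,-1]
    - [0,0,0,0,-1]

```text
t: 16.83
eef_pos: [0.6317, 0.3084, 0.1084]
tool_rot: [3.13, -0.003, 1.822]
ft_force: [1.0, 0.8, 0.2]
grip_width: 0.504
grip_force: 40.9
```

```bash
python3 go.py 445.2 218.1 100 5.3;python3 go.py 445.2 218.1 100 185.3|tail -2
```

```text
t 16.83 pos [631.7 308.4 108.4] rpy [179.4  -0.2 104.4] j [-0.6   0.68  0.16  1.52 -0.13  0.94 -0.15] F [1.  0.8 0.2] w 0.504 gf 40.9
now tool shift [ -41.2 -203.1    8.4]
after turn tool shift [-194.1   72.7    8.4]
turn 1.729
after turn tool shift [194.1 -72.7   8.4]
turn -1.413
```

drive_tool:
  targets:
    - [0,0,0,-0.118,-1]
    - [0,0,0,-0.118,-1]
    - [0,0,0,-0.118,-1]
    - [0,0,0,-0.118,-1]
    - [0,0,0,-0.118,-1]
    - [0,0,0,-0.118,-1]
    - [0,0,0,-0.118,-1]
    - [0,0,0,-0.118,-1]

```text
t: 17.5
eef_pos: [0.6272, 0.3062, 0.1005]
tool_rot: [-3.141, 0.0, 2.771]
ft_force: [0.8, 0.2, 0.3]
grip_width: 0.503
grip_force: 40.9
```

drive_tool:
  targets:
    - [0,0,0,-0.118,-1]
    - [0,0,0,-0.118,-1]
    - [0,0,0,-0.118,-1]
    - [0,0,0,-0.118,-1]
    - [0,0,0,0,-1]
    - [18,-7,2,0,-1]
    - [35,-13,2,0,-1]
    - [36,-13,2,0,-1]

```text
t: 18.17
eef_pos: [0.5417, 0.2648, 0.0942]
tool_rot: [3.141, 0.001, -3.05]
ft_force: [-1.2, -0.4, -1.1]
grip_width: 0.507
grip_force: 40.9
```

drive_tool:
  targets:
    - [36,-13,2,0,-1]
    - [36,-13,0,0,-1]
    - [25,-10,0,0,-1]
    - [8,-3,0,0,-1]
    - [0,0,0,0,-1]
    - [0,0,0,0,-1]

```text
t: 18.67
eef_pos: [0.4424, 0.2168, 0.0931]
tool_rot: [3.141, 0.002, -3.048]
ft_force: [0.6, 0.3, -0.4]
grip_width: 0.507
grip_force: 40.9
```

```bash
python3 go.py 445.2 218.1 10 185.3
```

```text
t 18.67 pos [442.4 216.8  93.1] rpy [ 1.799e+02  1.000e-01 -1.746e+02] j [-0.34  0.4  -0.2   2.06  0.12  0.7   1.05] F [ 0.6  0.3 -0.4] w 0.507 gf 40.9
now tool shift [-2.9  1.1 83.1]
after turn tool shift [-2.9  1.1 83.1]
turn 0.002
```

Lower, release, rise.

drive_tool:
  targets:
    - [-3,1,25,0,-1]
    - [0,0,25,0,-1]
    - [0,0,15,0,-1]
    - [0,0,11,0,-1]
    - [0,0,6,0,-1]
    - [0,0,0,0,-1]
    - [0,0,0,0,-1]

```text
t: 19.25
eef_pos: [0.4453, 0.2183, 0.0104]
tool_rot: [3.141, 0.001, -3.046]
ft_force: [-0.0, -0.1, -1.7]
grip_width: 0.506
grip_force: 41.2
```

```bash
python3 go.py 445.2 218.1 10 185.3
```

```text
t 19.25 pos [445.3 218.3  10.4] rpy [ 1.800e+02  1.000e-01 -1.745e+02] j [-0.37  0.55 -0.17  2.08  0.17  0.53  1.  ] F [-0.  -0.1 -1.7] w 0.506 gf 41.2
now tool shift [ 0.1 -0.1  0.4]
after turn tool shift [ 0.1 -0.1  0.4]
turn 0.003
```

drive_tool:
  targets:
    - [0,0,0,0,0.4]
    - [0,0,0,0,0.4]
    - [0,0,0,0,0.4]
    - [0,0,-15,0,0.5]
    - [0,0,-30,0,1]
    - [0,0,-35,0,1]
    - [0,0,-35,0,1]
    - [0,0,0,0,1]

```text
t: 19.92
eef_pos: [0.4483, 0.2198, 0.132]
tool_rot: [3.138, 0.011, -3.045]
ft_force: [1.2, 0.8, -0.8]
grip_width: 0.998
grip_force: 0.0
```

drive_tool:
  targets:
    - [-15,-12,0,0,1]
    - [-30,-23,0,0,1]
    - [-31,-24,0,0,1]
    - [-31,-24,0,0,1]
    - [-31,-24,0,0,1]
    - [-31,-22,0,0,1]
    - [0,0,0,0.117,1]
    - [0,0,0,0.117,1]

```text
t: 20.58
eef_pos: [0.6269, 0.1019, 0.1252]
tool_rot: [-3.141, 0.001, 2.993]
ft_force: [-0.7, 0.8, -0.4]
grip_width: 1.003
grip_force: 0.0
```

drive_tool:
  targets:
    - [0,0,0,0.117,1]
    - [0,0,0,0.117,1]
    - [0,0,0,0.117,1]
    - [0,0,0,0.117,1]
    - [0,0,0,0.117,1]
    - [0,0,0,0.117,1]
    - [0,0,0,0.117,1]
    - [0,0,0,0.117,1]

```text
t: 21.25
eef_pos: [0.6247, 0.1054, 0.1256]
tool_rot: [3.141, -0.0, 2.062]
ft_force: [-0.1, 0.1, -1.0]
grip_width: 1.001
grip_force: 0.0
```

drive_tool:
  targets:
    - [0,0,0,0.117,1]
    - [0,0,0,0,1]
    - [0,0,0,0,1]

```text
t: 21.5
eef_pos: [0.6247, 0.1055, 0.1255]
tool_rot: [3.141, 0.0, 1.954]
ft_force: [-0.7, 0.5, -0.1]
grip_width: 0.999
grip_force: 0.0
```

```bash
python3 go.py 626.7 105.9 7 111.5
```

```text
t 21.5 pos [624.7 105.5 125.5] rpy [180.   0. 112.] j [-0.32  0.55  0.15  1.7  -0.1   0.9   0.25] F [-0.7  0.5 -0.1] w 0.999 gf 0.0
now tool shift [ -0.4   2.  118.5]
after turn tool shift [ -0.4   2.  118.5]
turn 0.008
```

drive_tool:
  targets:
    - [0,2,20,0,1]
    - [0,0,30,0,1]
    - [0,0,30,0,1]
    - [0,0,23,0,1]
    - [0,0,11,0,1]
    - [0,0,5,0,1]
    - [0,0,0,0,1]

```text
t: 22.08
eef_pos: [0.6261, 0.1059, 0.0056]
tool_rot: [-3.14, -0.0, 1.952]
ft_force: [0.6, 0.5, 1.5]
grip_width: 1.004
grip_force: 0.0
```

drive_tool:
  targets:
    - [0,0,0,0,-1]
    - [0,0,0,0,-1]
    - [0,0,0,0,-1]
    - [0,0,0,0,-1]
    - [0,0,0,0,-1]
    - [0,0,0,0,-1]
    - [0,0,0,0,-1]

```text
t: 22.67
eef_pos: [0.6279, 0.1063, 0.0081]
tool_rot: [3.139, 0.0, 1.951]
ft_force: [-0.7, 0.4, 5.6]
grip_width: 0.531
grip_force: 42.6
```

drive_tool:
  targets:
    - [0,0,-10,0,-1]
    - [0,0,-25,0,-1]
    - [0,0,-30,0,-1]
    - [0,0,-30,0,-1]
    - [0,0,0,0,-1]
    - [0,0,0,-0.116,-1]
    - [0,0,0,-0.116,-1]
    - [0,0,0,-0.116,-1]

```text
t: 23.33
eef_pos: [0.6264, 0.1062, 0.102]
tool_rot: [3.141, 0.0, 2.305]
ft_force: [-0.4, -0.6, -0.6]
grip_width: 0.532
grip_force: 41.8
```

drive_tool:
  targets:
    - [0,0,0,-0.116,-1]
    - [0,0,0,-0.116,-1]
    - [0,0,0,-0.116,-1]
    - [0,0,0,-0.116,-1]
    - [0,0,0,-0.116,-1]
    - [0,0,0,-0.116,-1]
    - [0,0,0,-0.116,-1]
    - [0,0,0,-0.116,-1]

```text
t: 24.0
eef_pos: [0.6263, 0.1058, 0.1015]
tool_rot: [-3.141, -0.0, -3.051]
ft_force: [-0.3, 0.0, -1.2]
grip_width: 0.527
grip_force: 41.8
```

drive_tool:
  targets:
    - [0,0,0,0,-1]
    - [18,5,0,0,-1]
    - [35,11,0,0,-1]
    - [36,11,0,0,-1]
    - [36,11,0,0,-1]
    - [30,9,0,0,-1]
    - [15,4,0,0,-1]
    - [0,0,0,0,-1]

```text
t: 24.67
eef_pos: [0.4481, 0.143, 0.1012]
tool_rot: [-3.141, -0.004, -3.057]
ft_force: [-0.9, -0.0, -0.7]
grip_width: 0.528
grip_force: 41.8
```

```bash
python3 go.py 452.3 141.5 11 185.3
```

```text
t 24.67 pos [448.1 143.  101.2] rpy [-180.    -0.2 -175.1] j [-0.19  0.35 -0.2   2.1   0.11  0.7   1.19] F [-0.9 -0.  -0.7] w 0.528 gf 41.8
now tool shift [-4.  -1.9 90.2]
after turn tool shift [-4.  -1.9 90.2]
turn -0.008
```

drive_tool:
  targets:
    - [-3,-1,27,0,-1]
    - [0,0,27,0,-1]
    - [0,0,18,0,-1]
    - [0,0,12,0,-1]
    - [0,0,6,0,-1]
    - [0,0,0,0,-1]
    - [0,0,0,0,-1]

```text
t: 25.25
eef_pos: [0.4568, 0.1416, 0.0114]
tool_rot: [-3.142, 0.001, -3.058]
ft_force: [0.3, -0.5, -1.5]
grip_width: 0.531
grip_force: 42.2
```

```bash
python3 go.py 452.3 141.5 10.5 185.3
```

```text
t 25.25 pos [456.8 141.6  11.4] rpy [-180.     0.  -175.2] j [-0.22  0.53 -0.16  2.12  0.17  0.51  1.15] F [ 0.3 -0.5 -1.5] w 0.531 gf 42.2
now tool shift [4.5 0.2 0.9]
after turn tool shift [4.5 0.3 0.9]
turn -0.009
```

drive_tool:
  targets:
    - [4,0,1,0,-1]
    - [0,0,0,0,-1]
    - [0,0,0,0,0.4]
    - [0,0,0,0,0.4]
    - [0,0,0,0,0.4]
    - [0,0,-15,0,0.4]
    - [0,0,-30,0,1]
    - [0,0,-35,0,1]

```text
t: 25.92
eef_pos: [0.4501, 0.1408, 0.0898]
tool_rot: [-3.141, -0.004, -3.056]
ft_force: [0.9, 0.1, 0.6]
grip_width: 0.956
grip_force: 0.0
```

drive_tool:
  targets:
    - [0,0,-35,0,1]
    - [-18,4,0,0,1]
    - [-34,8,0,0,1]
    - [-35,8,0,0,1]
    - [-35,8,0,0,1]
    - [-35,8,0,0,1]
    - [-31,6,0,0,1]
    - [0,0,0,0.117,1]

```text
t: 26.58
eef_pos: [0.6412, 0.2006, 0.1251]
tool_rot: [3.139, 0.005, 3.109]
ft_force: [0.0, 0.3, 0.5]
grip_width: 1.0
grip_force: 0.0
```

drive_tool:
  targets:
    - [0,0,0,0.117,1]
    - [0,0,0,0.117,1]
    - [0,0,0,0.117,1]
    - [0,0,0,0.117,1]
    - [0,0,0,0.117,1]
    - [0,0,0,0.117,1]
    - [0,0,0,0.117,1]
    - [0,0,0,0.117,1]

```text
t: 27.25
eef_pos: [0.6355, 0.1992, 0.1253]
tool_rot: [-3.142, -0.0, 2.168]
ft_force: [0.1, -0.3, 0.3]
grip_width: 1.001
grip_force: 0.0
```

drive_tool:
  targets:
    - [0,0,0,0.117,1]
    - [0,0,0,0.117,1]
    - [0,0,0,0.117,1]
    - [0,0,0,0,1]
    - [0,0,0,0,1]

```text
t: 27.67
eef_pos: [0.6355, 0.1993, 0.1252]
tool_rot: [-3.141, 0.0, 1.826]
ft_force: [-1.0, 0.1, 0.3]
grip_width: 1.004
grip_force: 0.0
```

```bash
python3 go.py 635.7 198.5 3 104.6;python3 - <<'E'
import sys;sys.path.insert(0,'.')
from h import *
from plant import cams
c=cams.capture("top");cv2.imwrite("pics/p4.png",cv2.resize(c["pixels"][150:270,190:340],None,fx=4,fy=4))
W=cloud(c)
M=((W[...,2]>.012)&(W[...,2]<.07)&(c["depth"]>0)).astype(np.uint8);M[:205]=0;M[260:]=0;M[:,:140]=0;M[:,480:]=0
n,L,st,ce=cv2.connectedComponentsWithStats(M)
for i in range(1,n):
    if st[i,4]<20: continue
    P=W[L==i];top=np.percentile(P[:,2],90);T=P[P[:,2]>top-.004]
    print(ce[i].round(),st[i,4],"top",round(top,4),*rect(T))
E
```

```text
t 27.67 pos [635.5 199.3 125.2] rpy [-180.     0.   104.7] j [-0.45  0.61  0.15  1.61 -0.1   0.94 -0.01] F [-1.   0.1  0.3] w 1.004 gf 0.0
now tool shift [ -0.9   0.  122.2]
after turn tool shift [ -0.9   0.  122.2]
turn 0.001
[267. 229.] 347 top 0.0319 [452.2 135.7  65.   35.4] 2.3
[403. 227.] 192 top 0.0547 [ 458.7 -225.5   56.4   54.3] -44.1
[372. 233.] 409 top 0.0276 [ 449.4 -150.3   68.7   40.5] -2.8
[325. 235.] 409 top 0.0299 [440.4 -21.   65.2  45.5] 74.0
[166. 238.] 454 top 0.0297 [422.  405.9  65.2  46.4] -56.0
```

View pics/p4.png

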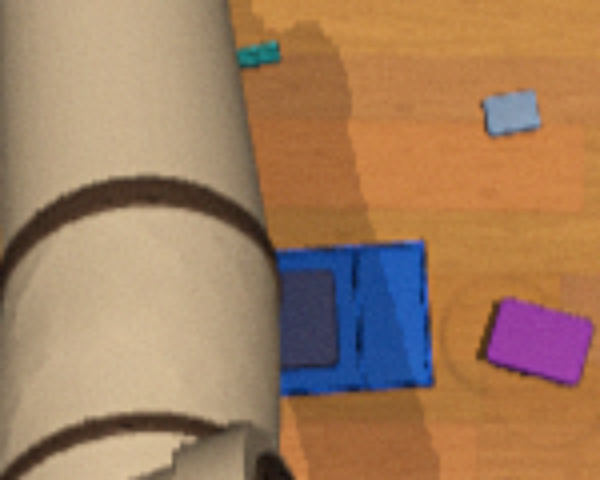

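The navy box (310,318) sits in the middle compartment and the right one (395,315) is empty; the arm hides the rest. The peg end (258,55) lies where I measured it.

drive_tool:
  targets:
    - [0,0,20,0,1]
    - [0,0,30,0,1]
    - [0,0,30,0,1]
    - [0,0,25,0,1]
    - [0,0,12,0,0.2]
    - [0,0,5,0,-0.2]
    - [0,0,0,0,-0.2]

```text
t: 28.3
eef_pos: [0.635, 0.1989, 0.0023]
tool_rot: [-3.14, -0.0, 1.824]
ft_force: [0.3, -0.1, 0.1]
grip_width: 0.605
grip_force: 0.0
```

drive_tool:
  targets:
    - [0,0,0,0,-1]
    - [0,0,0,0,-1]
    - [0,0,0,0,-1]
    - [0,0,0,0,-1]
    - [0,0,0,0,-1]
    - [0,0,0,0,-1]
  grip_force: 30

```text
t: 28.8
eef_pos: [0.6373, 0.1997, 0.0054]
tool_rot: [3.138, -0.0, 1.823]
ft_force: [-0.0, -0.9, 6.4]
grip_width: 0.16
grip_force: 30.9
```

```bash
python3 go.py
```

```text
t 28.8 pos [637.3 199.7   5.4] rpy [179.8  -0.  104.4] j [-0.43  0.77  0.12  1.64 -0.13  0.74  0.  ] F [-0.  -0.9  6.4] w 0.16 gf 30.9
```

drive_tool:
  targets:
    - [0,0,-10,0,-1]
    - [0,0,-25,0,-1]
    - [0,0,-30,0,-1]
    - [0,0,-30,0,-1]
    - [0,0,0,-0.117,-1]
    - [0,0,0,-0.118,-1]
    - [0,0,0,-0.118,-1]
    - [0,0,0,-0.118,-1]

```text
t: 29.47
eef_pos: [0.6356, 0.1992, 0.0995]
tool_rot: [3.141, 0.001, 2.3]
ft_force: [0.4, 0.2, -0.7]
grip_width: 0.157
grip_force: 30.2
```

drive_tool:
  targets:
    - [0,0,0,-0.118,-1]
    - [0,0,0,-0.118,-1]
    - [0,0,0,-0.118,-1]
    - [0,0,0,-0.118,-1]
    - [0,0,0,-0.118,-1]
    - [0,0,0,-0.118,-1]
    - [0,0,0,-0.118,-1]
    - [0,0,0,-0.118,-1]

```text
t: 30.13
eef_pos: [0.6356, 0.1989, 0.099]
tool_rot: [-3.141, 0.0, -3.04]
ft_force: [0.2, 0.1, 0.7]
grip_width: 0.162
grip_force: 30.2
```

drive_tool:
  targets:
    - [0,0,0,0,-1]
    - [20,-11,0,0,-1]
    - [33,-18,0,0,-1]
    - [34,-18,0,0,-1]
    - [34,-18,0,0,-1]
    - [34,-18,0,0,-1]
    - [23,-13,0,0,-1]
    - [10,-6,0,0,-1]

```text
t: 30.8
eef_pos: [0.4542, 0.0767, 0.0982]
tool_rot: [-3.14, -0.003, -3.051]
ft_force: [-0.1, 0.3, -0.3]
grip_width: 0.159
grip_force: 30.2
```

drive_tool:
  targets:
    - [0,0,0,0,-1]
    - [0,0,0,0,-1]

```text
t: 30.97
eef_pos: [0.4594, 0.0797, 0.0991]
tool_rot: [3.141, 0.002, -3.048]
ft_force: [0.8, 0.7, 0.2]
grip_width: 0.158
grip_force: 30.2
```

```bash
python3 go.py 458 79.2 10 185.3
```

```text
t 30.97 pos [459.4  79.7  99.1] rpy [ 1.800e+02  1.000e-01 -1.746e+02] j [-0.04  0.35 -0.22  2.11  0.11  0.69  1.33] F [0.8 0.7 0.2] w 0.158 gf 30.2
now tool shift [ 1.5 -0.4 89.1]
after turn tool shift [ 1.5 -0.4 89.1]
turn 0.001
```

drive_tool:
  targets:
    - [1,0,27,0,-1]
    - [0,0,27,0,-1]
    - [0,0,18,0,-1]
    - [0,0,11,0,-1]
    - [0,0,6,0,-1]
    - [0,0,0,0,-1]
    - [0,0,0,0,-1]

```text
t: 31.55
eef_pos: [0.4582, 0.0801, 0.0096]
tool_rot: [3.141, 0.001, -3.045]
ft_force: [1.3, 0.1, -0.1]
grip_width: 0.158
grip_force: 30.2
```

```bash
python3 go.py 458 79.2 9.5 185.3
```

```text
t 31.55 pos [458.2  80.1   9.6] rpy [ 180.     0.  -174.5] j [-0.09  0.52 -0.17  2.15  0.18  0.49  1.27] F [ 1.3  0.1 -0.1] w 0.158 gf 30.2
now tool shift [ 0.3 -0.9  0.1]
after turn tool shift [ 0.3 -0.9  0.1]
turn 0.004
```

drive_tool:
  targets:
    - [0,0,0,0,-0.25]
    - [0,0,0,0,-0.25]
    - [0,0,0,0,-0.25]
    - [0,0,-15,0,-0.25]
    - [0,0,-30,0,-0.25]
    - [0,0,-35,0,0.5]
    - [0,0,-35,0,1]
    - [0,0,-30,0,1]

```text
t: 32.22
eef_pos: [0.4575, 0.0795, 0.157]
tool_rot: [3.141, 0.002, -3.045]
ft_force: [1.5, 0.3, -0.7]
grip_width: 0.788
grip_force: 0.0
```

drive_tool:
  targets:
    - [6,18,0,0,1]
    - [11,34,0,0,1]
    - [12,37,-4,0,1]
    - [12,37,-4,0,1]
    - [12,37,-4,0,1]
    - [12,37,-4,0,1]
    - [12,37,-4,0,1]
    - [12,37,-4,0,1]

```text
t: 32.88
eef_pos: [0.3415, 0.3451, 0.1793]
tool_rot: [3.141, 0.001, -3.046]
ft_force: [1.1, -0.8, -0.3]
grip_width: 1.0
grip_force: 0.0
```

drive_tool:
  targets:
    - [12,37,-4,0,1]
    - [12,37,-4,0,1]
    - [12,37,-4,0,1]
    - [12,37,-4,0,1]
    - [12,37,-4,0,1]
    - [12,37,-4,0,1]
    - [12,37,0,0,1]
    - [0,0,0,0,1]

```text
t: 33.55
eef_pos: [0.2268, 0.6006, 0.2034]
tool_rot: [3.134, -0.003, -3.037]
ft_force: [-1.5, 0.3, 0.2]
grip_width: 1.004
grip_force: 0.0
```

```bash
python3 go.py;python3 - <<'E'
import sys;sys.path.insert(0,'.')
from h import *
from plant import cams
c=cams.capture("top");cv2.imwrite("pics/p5.png",cv2.resize(c["pixels"][145:265,145:475],None,fx=2.4,fy=2.4,interpolation=cv2.INTER_CUBIC))
W=cloud(c)
M=((W[...,2]>.011)&(W[...,2]<.07)&(c["depth"]>0)).astype(np.uint8);M[:150]=0;M[260:]=0;M[:,:140]=0;M[:,480:]=0
n,L,st,ce=cv2.connectedComponentsWithStats(M)
for i in range(1,n):
    if st[i,4]<20: continue
    P=W[L==i];top=np.percentile(P[:,2],90);T=P[P[:,2]>top-.004]
    print(ce[i].round(),st[i,4],"top",round(top,4),*rect(T))
E
```

```text
t 33.55 pos [226.8 600.6 203.4] rpy [ 179.6   -0.2 -174. ] j [-0.91  0.52 -0.47  1.6   0.25  1.08  0.23] F [-1.5  0.3  0.2] w 1.004 gf 0.0
[391. 174.] 83 top 0.0381 [ 613.1 -204.5   23.3   23. ] -0.1
[167. 193.] 467 top 0.0492 [547.7 407.6  44.7  43.4] 17.5
[265. 229.] 418 top 0.0324 [452.5 140.1  65.   45.5] 6.0
[288. 224.] 47 top 0.0157 [467.6  79.3  48.1  12.4] 6.0
[237. 231.] 425 top 0.0274 [445.2 216.9  67.7  42.7] 6.0
[403. 227.] 192 top 0.0556 [ 459.2 -225.7   54.7   54.1] -45.5
[371. 233.] 406 top 0.028 [ 448.9 -150.3   68.6   38.7] -0.1
[325. 235.] 410 top 0.0299 [440.4 -21.2  65.8  45.3] 74.9
[166. 239.] 451 top 0.0295 [422.1 406.3  65.2  45.3] -58.0
```

View pics/p5.png

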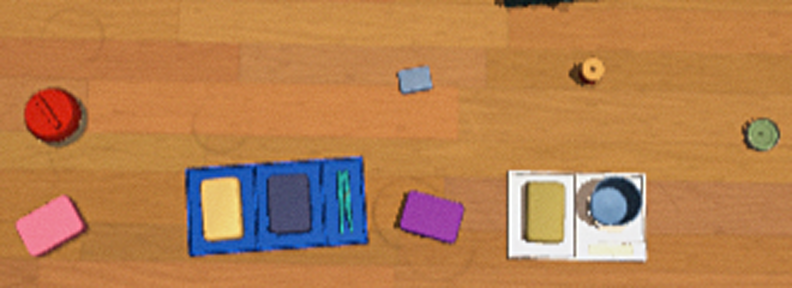

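Both kits show as asked: cream (221,209), navy (289,203) and peg (346,202) in the blue tray; green soap (546,211) and cup (613,202) in the white. Spool, chalk and timer haven't moved. The depth mask caught only part of the peg, so I check that it lies flat.

```bash
python3 - <<'E'
import sys;sys.path.insert(0,'.')
from h import *
from plant import cams
def prof(c,b):
    W=cloud(c);hsv=cv2.cvtColor(c["pixels"],cv2.COLOR_BGR2HSV)
    m=np.zeros((400,640),bool);m[b[0]:b[1],b[2]:b[3]]=1
    m&=(hsv[...,0]>78)&(hsv[...,0]<103)&(c["depth"]>0)
    P=W[m]*1000;print(len(P),*rect(P/1000))
    ax=0 if np.ptp(P[:,0])>np.ptp(P[:,1]) else 1
    e=np.linspace(P[:,ax].min(),P[:,ax].max()+.1,8)
    for a,z in zip(e,e[1:]):
        q=P[(P[:,ax]>=a)&(P[:,ax]<z)];print(round(a),len(q),np.percentile(q[:,2],[50,90]).round(1) if len(q) else'')
prof(dict(np.load("top0.npz")),(155,175,232,263))
prof(cams.capture("top"),(205,250,278,300))
E
```

```text
109 [634.9 201.   71.4  13.5] -77.2
166 17 [ 7.5 12.2]
176 19 [10.  12.4]
186 16 [10.9 15. ]
196 18 [ 9.6 11.7]
207 17 [ 8.3 11.2]
217 11 [ 7.7 11.4]
227 11 [ 5.1 10.9]
118 [456.1  78.8  71.3  14.6] 4.7
420 9 [11.1 13.3]
430 15 [ 8.5 12.6]
441 21 [ 7.7 14. ]
451 18 [11.8 14.2]
461 16 [10.8 13.3]
471 20 [12.6 16.6]
481 19 [11.7 16.2]
```

The peg spans x 420–492 mm, inside the 410–505 compartment, and clears the walls. Its height profile is level within depth noise, so it lies flat.

```bash
python3 -c "
from plant import ticket
print(ticket.close_job())"
```

```text
the job is handed in; nothing more can be done
None
```

Both laundry kits are packed as asked and the job is handed in after about 34 s of robot time; the spool, chalk and timer stayed where they were.

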